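# Seat the simmer plate on its hob pin

## Task

Pick up the simmer plate and put it on the gas hob's grate with its square hole over the upright locating pin: rest it lightly on the pin, slide it about until the hole finds the pin and the plate drops fully home, flat on the bars and squarely along them over the burner, then let go. Be gentle: touch the pin softly and do not bear down hard on it or jam the plate against it, and leave the salt pot, pepper mill and mug where they are.

Things in the scene. Friction and masses are not known exactly. Their poses are not given: they have to be found in the camera images.
- simmer_plate: Loose dark cast-aluminium plate, 170 (x) by 110 (y) by 8 mm, about 0.5 kg, flat on the counter at the start. On its middle stands an upright grip rib, 12 mm (x) by 60 mm (y), 36 mm above the plate's top. A square 13 mm through hole, its sides along x and y, lies 50 mm from the middle along +x. Origin: centre of the underside; z up.
- plate_hole (a point): Centre of the plate's 13 mm square hole, at the underside of the plate.
- plate_grip (a point): Point in the middle of the plate's upright rib, 26 mm above the plate's top face and 10 mm below the rib's top; the rib is 12 mm thick along the plate's x and is pinched across that thickness.
- hob: Fixed portable gas hob: steel box 260 (x) by 240 (y) mm, top 55 mm above the counter, burner in the middle under a dark 200 mm grate with bar tops at 85 mm. The plate lies on the two inner bars along the hob's x at y = +-40 mm. Origin: centre of the underside, z up. Well seated, the plate's +x points along the hob's +x, its middle about over this origin, its underside at bar-top height.
- pin_spot (a point): Nominal place of the locating pin at bar-top height, 50 mm from the hob's middle along its +x. The pin: upright steel, 10 mm diameter, edge rounded 1 mm, flat tip 14 mm above the bar tops. Its setting is adjustable: it really stands anywhere within 11 mm of this point in the hob's x and also in its y (not measured; firm during the work). A plate that missed it rests on the tip.
- salt_pot: Bystander: small open white pot, 50 mm across and 50 mm high. Origin: centre of its underside.
- pepper_mill: Bystander: turned wooden pepper mill, 54 mm across and 167 mm high. Origin: centre of its underside.
- mug: Bystander: white mug, 80 mm across and 90 mm high. Origin: centre of its underside.
Not all that is in view belongs to the job. What is meant by the simmer_plate is not turquoise or yellow, and is the smaller of those in its own colour.

How it is judged:
By the outcome, as a careful person would: the job done as asked, in the order asked, and still so for the second after the job is handed in, with the robot touching nothing.
It also fails if it takes over 72 s, if anything falls off the work surface, if the arm or the gripper's body presses on something with over 40 N, if the wrist force passes 120 N, or if a joint passes its speed limit or range.

## Robot

A 6-joint arm with a two-finger parallel gripper is mounted at the origin on the work surface. World frame = base frame: x ahead of the robot, y to its left, z up, the work surface at z = 0. Lengths are in m, angles in rad, forces in N, time in s.
With the tool pointing down it reaches from about 0.375 to 0.9 m from the base axis. Payload 3.1 kg.
Tool frame: the origin (TCP) lies midway between the tips of the shut fingers; the grasp point (between the pads) lies 19 mm behind it; z points along the fingers, y is the line along which they close (so a half turn about z gives the same grasp; the last joint's range is limited). The gripper opens to 87 mm and grips with 3 to 60 N. Pads are 19 mm wide; open, the fingers measure 117 mm over their backs; the gripper's body (75 mm by 190 mm) begins 51 mm behind the grasp point.
Start: joints at [1.121, 0.527, 1.433, -0, 1.181, -0.178], TCP at [0.168, 0.602, 0.223] pointing down, gripper open.
Joint ranges: [-3.08, 3.08], [-0.75, 2.2], [0.22, 2.44], [-1.43, 4.57], [0, 2.65], [-2.85, 2.85]. Speed limits (rad/s): [2.79, 2.79, 3.14, 3.14, 3.14, 3.14].

## Interface

Orientations are given as a unit quaternion [x, y, z, w].
In Python, from rig import status, imaging, order gives the robot as it stands.
- The arm moves only by the tool arm_command, never from a script. Its argument "deltas" is one flat list of numbers, 5 for each row, row after row: the opening, from -1 (shut) to 1 (fully open), so that 0 is half open, then the shift along the tool's x, y, z in m, then the turn about the tool's z in rad. In form: [gripper, tx, ty, tz, roll, gripper, tx, ty, tz, roll, ...]. A call has 1 to 12 rows; each row shifts and turns the commanded pose from where the row before left it, along the tool's axes as they then stand; what a row does not reach is not made up. A row lasts 1/8 s, in which the tool goes at most 62.5 mm and 10.7 degrees, less where a joint would pass 70% of its speed; a pose out of reach is approached as far as the arm can. A call with a gripper value outside its range is refused whole. The fingers move at their own pace and stop on an object; "newtons" is the grip in N (left out, the last holds). Time passes only in rows, so rows that do not move let the fingers close. It gives the time, the measured TCP pose, the force, the opening and the grip force at its end, in the units of the state.
- status.get_obs(): the state, without advancing time (a new reading comes with each control period).
- imaging.camera(name): name is "scene" or "top" or "wrist"; returns (picture, depth): 400x640x3 uint8, red, green, blue; 400x640 float32, m along the optical axis (not along the pixel's ray), 0 where there is no reading.
- imaging.camera_params(name): a dict with "intrinsics" (3x3 intrinsics, pixels), "camera_from_world" (4x4, takes a point from world to camera coordinates). Camera axes: x right, y up, looking along -z (the intrinsics and any distortion apply to the point x, -y, -z); pixel columns grow to the right and rows downward; lengths in m; the calibration is good to about 2 mm. A picture is of the moment at which its call begins: read the wrist's pose just before it. camera_params takes no time and is no camera call; for the wrist camera it gives the pose at the moment of the call.
- order.hand_in(): hands the job in; it is judged then, once.
The state is a dict: "time": time; "q": joint angles; "joint_velocities": joint speeds; "joint_torque": joint torques, N m; "position": TCP position; "tool_rot": TCP orientation; "ft_force": force on the tool from outside, world axes, zero at the start; "moment": the same for the moment, N m; "grip_width": finger opening in m; "grip_force": force on a finger pad.
Only numpy, scipy, OpenCV 4.12 (cv2) and the standard library are available. Lean on these libraries where they do the work, as an engineer would, in place of code of your own. Each camera call takes 0.05 s, during which the arm holds its last target. There are 200 camera calls.

## Working session

There is one attempt and no reset: what is moved stays moved. The work goes in short steps, Python scripts to look and compute and a tool call to move; the robot and the scene stay as the last step left them, time stands still between calls to the robot, and variables do not carry over. Pictures are saved under pics/ and viewed, at most 10 in all, crops included, and the job is handed in when it is done.

Besides the shell and the picture viewer there is one more tool, called after "Request:" as name(argument=value, ...) on one line, values as JSON. arm_command: Moves the arm, as the interface text tells. Its arguments: {"type":"object","properties":{"deltas":{"type":"array"},"newtons":{"type":"number"}},"required":["deltas"]}

```bash
mkdir -p pics; ls; python3 - <<'E'
from rig import status, imaging
import cv2,numpy as np
o=status.get_obs(); print(o)
ims=[]
for n in ("scene","top"):
    p,d=imaging.camera(n); np.savez(f"{n}.npz",p=p,d=d,**imaging.camera_params(n)); cv2.imwrite(f"pics/{n}0.png",p[:,:,::-1])
    print(n,imaging.camera_params(n))
E
```

```text
pics
{'time': 0.0, 'q': array([ 1.12050606e+00,  5.28486053e-01,  1.43388513e+00, -3.09887494e-05,
        1.18139559e+00, -1.78489564e-01]), 'joint_velocities': array([-3.88493171e-06, -6.42353807e-04, -1.26807024e-03, -6.00882834e-04,
       -8.34001917e-04, -1.62364134e-04]), 'joint_torque': array([ 9.95518967e-04, -4.40037167e+01, -1.76589149e+01,  6.33549783e-02,
        5.83472766e-02, -1.29342466e-04]), 'position': array([0.16744405, 0.60139806, 0.22156488]), 'tool_rot': array([ 1.35476494e-01,  9.90779964e-01, -1.03820890e-03, -3.22532793e-04]), 'ft_force': array([-0.53078656, -0.19904012,  0.29972837]), 'moment': array([0.04707059, 0.05325108, 0.03174936]), 'grip_force': 0.0, 'grip_width': 0.08705506764483374}
scene {'intrinsics': array([[403.45082976,   0.        , 321.82408257],
       [  0.        , 403.45082976, 198.1650375 ],
       [  0.        ,   0.        ,   1.        ]]), 'camera_from_world': array([[ 0.65616313,  0.75458704,  0.00695272, -0.40245435],
       [-0.64560618,  0.55657923,  0.52288834,  0.2112165 ],
       [ 0.39069502, -0.34758877,  0.85237283, -1.31338676],
       [ 0.        ,  0.        ,  0.        ,  1.        ]])}
top {'intrinsics': array([[421.85312536,   0.        , 320.85761242],
       [  0.        , 421.85312536, 202.39855291],
       [  0.        ,   0.        ,   1.        ]]), 'camera_from_world': array([[-0.02363521, -0.99922663, -0.03142485,  0.12358432],
       [ 0.98220432, -0.02906805,  0.1855525 , -0.47862387],
       [-0.18632246, -0.02648005,  0.98213174, -1.11225276],
       [ 0.        ,  0.        ,  0.        ,  1.        ]])}
```

View pics/scene0.png

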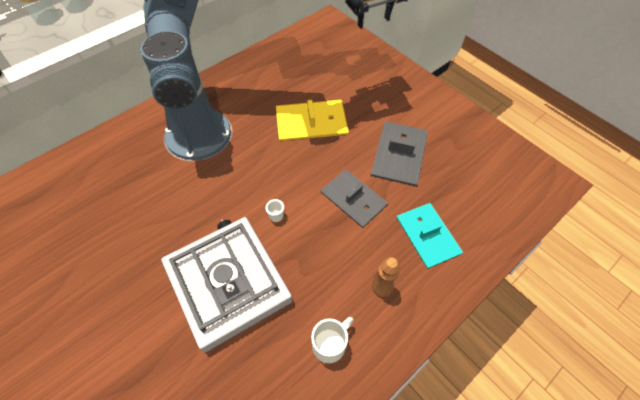

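View pics/top0.png

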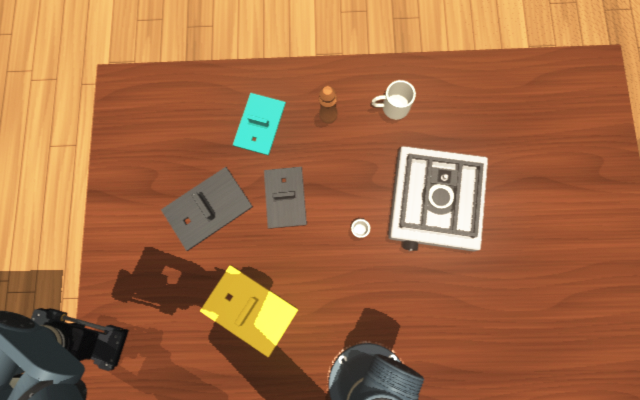

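The scene view and the top view show four ribbed plates. In the top view they are turquoise at (260,124), yellow at (250,311), large dark at (207,208) and small dark at (285,197). The simmer plate is the small dark one, being neither turquoise nor yellow and smaller than the other dark plate. The hob is at (440,198), with its pin near (445,177). I'll confirm with an enlarged crop and measure.

```bash
cat > h.py <<'E'
import numpy as np,cv2
def ray(K,T,uv,z):
    uv=np.atleast_2d(uv).astype(float); R=T[:3,:3]; c=-R.T@T[:3,3]
    d=np.c_[(uv[:,0]-K[0,2])/K[0,0],-(uv[:,1]-K[1,2])/K[1,1],-np.ones(len(uv))]@R
    return c+d*((z-c[2])/d[:,2])[:,None]
def cloud(K,T,d):
    v,u=np.mgrid[:d.shape[0],:d.shape[1]]
    P=np.stack([(u-K[0,2])/K[0,0]*d,-(v-K[1,2])/K[1,1]*d,-d],-1)
    return (P-T[:3,3])@T[:3,:3]
def proj(K,T,P):
    c=np.atleast_2d(P)@T[:3,:3].T+T[:3,3]
    return np.c_[K[0,2]+K[0,0]*c[:,0]/-c[:,2],K[1,2]-K[1,1]*c[:,1]/-c[:,2]]
E
python3 - <<'E'
from h import *
D=np.load('top.npz'); p,d,K,T=D['p'],D['d'],D['intrinsics'],D['camera_from_world']
W=cloud(K,T,d)
m=((p.max(2)<90)&(p.max(2).astype(int)-p.min(2)<25)).astype(np.uint8)
m[:150]=0;m[255:]=0;m[:,:150]=0;m[:,320:]=0
cs,_=cv2.findContours(m,cv2.RETR_EXTERNAL,cv2.CHAIN_APPROX_NONE)
for c in cs:
    if cv2.contourArea(c)<500: continue
    P=ray(K,T,c[:,0],0.008)[:,:2]
    r=cv2.minAreaRect((P*1000).astype(np.float32)); print('dark',r)
    mm=np.zeros_like(m);cv2.drawContours(mm,[c],-1,1,-1)
    s=W[(mm>0)&(d>0)];print('z',np.percentile(s[:,2],[5,50,99]))
    q=s[s[:,2]>0.03]; 
    if len(q)>5: print('rib',np.c_[q.mean(0)],len(q), cv2.minAreaRect((q[:,:2]*1000).astype(np.float32)))
    b=(mm>0)&(m==0); y,x=np.nonzero(b)
    n,l,st,ce=cv2.connectedComponentsWithStats(b.astype(np.uint8))
    for i in range(1,n):
        if st[i,4]>4: print('hole',ce[i],st[i,4],ray(K,T,ce[i],0.008))
# hob top
mw=((W[...,2]>0.045)&(W[...,2]<0.12)).astype(np.uint8); mw[:,:385]=0;mw[:130]=0;mw[265:]=0; mw[:,500:]=0
mw=cv2.morphologyEx(mw,cv2.MORPH_OPEN,np.ones((3,3)))
c=max(cv2.findContours(mw,0,1)[0],key=cv2.contourArea)
P=ray(K,T,c[:,0],0.055)[:,:2];print('hob',cv2.minAreaRect((P*1000).astype(np.float32)))
s=W[mw>0];print(np.percentile(s[:,2],[1,25,50,75,99]))
g=(W[...,2]>0.078)&(W[...,2]<0.093)&(mw>0); q=W[g]; print('grate',cv2.minAreaRect((q[:,:2]*1000).astype(np.float32)))
g=(W[...,2]>0.092)&(mw>0); print('pin px',np.argwhere(g)[:,::-1].tolist(), W[g].mean(0) if g.any() else 0)
a=cv2.resize(p[155:265,160:320,::-1],None,fx=3.7,fy=3.7,interpolation=2)
b=cv2.resize(p[140:260,380:500,::-1],None,fx=4.8,fy=4.8,interpolation=2)
cv2.imwrite('pics/cropa.png',a);cv2.imwrite('pics/cropb.png',b)
E
```

```text
hob ((475.9458923339844, -207.3400115966797), (239.44908142089844, 280.5992431640625), 80.22244262695312)
[0.04868731 0.05461558 0.05685871 0.08007354 0.08884056]
grate ((487.3398742675781, -211.03701782226562), (201.1472930908203, 201.62574768066406), 80.26605224609375)
pin px [[444, 175], [445, 175], [446, 175], [443, 176], [444, 176], [445, 176], [446, 176], [447, 176], [443, 177], [444, 177], [445, 177], [446, 177], [445, 178]] [ 0.5322901  -0.21821088  0.0983878 ]
```

View pics/cropa.png

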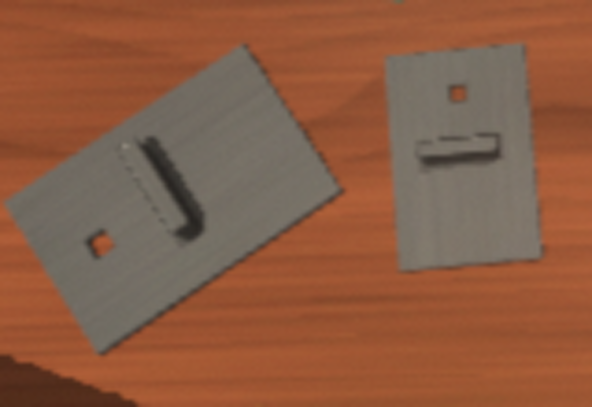

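View pics/cropb.png

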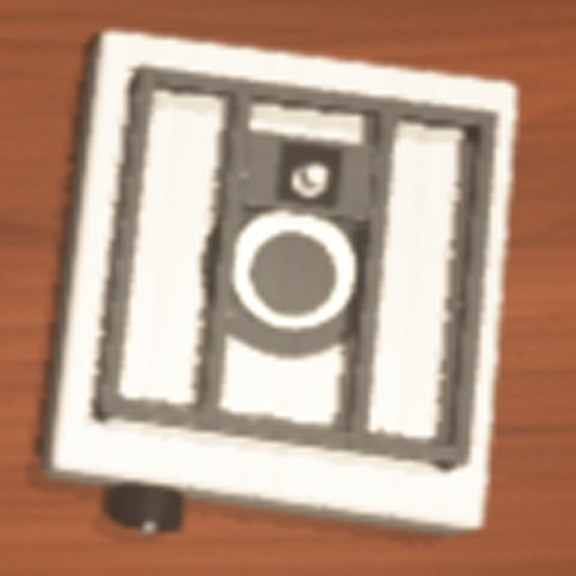

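The crops confirm it: the right-hand plate, the small dark one, has its rib at about (285,195) and its hole at (284,180) in the full image. The pin's bright tip is at about (445,177), on the far side of the burner ring. The dark mask missed the plates, so I'll fix it using saturation.

```bash
python3 - <<'E'
from h import *
D=np.load('top.npz'); p,d,K,T=D['p'],D['d'],D['intrinsics'],D['camera_from_world']
W=cloud(K,T,d)
hs=cv2.cvtColor(p,cv2.COLOR_RGB2HSV)
m=(hs[...,1]<70).astype(np.uint8); m[:155]=0;m[240:]=0;m[:,:255]=0;m[:,320:]=0
c=max(cv2.findContours(m,0,1)[0],key=cv2.contourArea)
P=ray(K,T,c[:,0],0.008)[:,:2]; print('plate',cv2.minAreaRect((P*1000).astype(np.float32)))
mm=np.zeros_like(m);cv2.drawContours(mm,[c],-1,1,-1)
s=W[mm>0];q=s[s[:,2]>0.036];print(len(q),'rib',q.mean(0),cv2.minAreaRect((q[:,:2]*1000).astype(np.float32)))
n,l,st,ce=cv2.connectedComponentsWithStats(((mm>0)&(m==0)).astype(np.uint8))
for i in range(1,n): print('hole',ce[i],st[i,4],ray(K,T,ce[i],0.008))
# pin: bright blob
g=cv2.cvtColor(p,cv2.COLOR_RGB2GRAY)[168:186,436:454];print(g)
for n in('top','scene'):
    E=np.load(n+'.npz');print(n,proj(E['intrinsics'],E['camera_from_world'],[[.5323,-.2182,.099],[.5323,-.2182,.085]]))
E
```

```text
plate ((508.9950866699219, 215.17654418945312), (168.521484375, 107.30135345458984), 3.757884979248047)
110 rib [0.48822812 0.20541124 0.13693167] ((403.14410400390625, 142.92803955078125), (297.3763122558594, 53.00830841064453), 34.678958892822266)
hole [283.42857143 179.95238095] 21 [[0.55801008 0.21803771 0.008     ]]
[[131 138 138 151 173 178 173 188 215 219 217 234 242 243 243 243 243 243]
 [128 125 112 106 112 111 116 125 133 134 142 151 164 165 174 192 211 217]
 [128 126 103  84  79  79  79  83  86  88  94 104 109 116 121 128 137 140]
 [126 124 100  80  75  75  75  75  76  76  76  77  78  79  84 104 121 124]
 [125 123  98  79  75  76  76  75  75  75  75  75  74  74  78 109 124 126]
 [126 123  97  79  75  76  77  84  88  95  90  80  76  74  79 108 124 126]
 [127 116  92  77  78  85  98 118 149 176 169 126  86  77  82 111 125 126]
 [127 113  89  80  83 125 150 160 223 243 244 209 122  80  84 113 126 128]
 [124 115  91  79  97 184 169 142 229 248 247 217 128  81  87 113 125 127]
 [127 110  90  78 108 218 198 141 192 237 245 208 112  81  93 116 127 125]
 [126 108  87  79 106 213 214 165 154 177 216 180 104  80  95 116 125 127]
 [125 103  83  77  89 154 200 206 198 209 207 150  90  81 100 119 126 126]
 [124 104  84  78  78  90 130 188 210 187 133  91  79  80 102 120 126 126]
 [126 110  93  88  87  85  88  99 106  99  85  79  79  81 103 122 126 126]
 [123 123 123 124 120 114 105  94  93  94  91  85  82  87 110 123 124 123]
 [111 132 145 152 141 129 124 123 123 123 123 112 104 111 120 125 125 123]
 [180 210 224 223 190 159 153 155 156 137 128 132 126 123 121 120 122 123]
 [248 248 248 247 244 243 243 244 242 214 169 146 117  97  91  99 106 111]]
top [[444.90034372 176.16998058]
 [443.54585133 177.46790997]]
scene [[229.13823486 284.43882173]
 [230.25279176 286.44891842]]
```

Request:
arm_command(deltas=[1, 0, 0, 0, 0.176, 1, 0, 0, 0, 0.176, 1, 0, 0, 0, 0.176, 1, 0, 0, 0, 0.176, 1, 0, 0, 0, 0.176, 1, 0, 0, 0, 0.176, 1, 0, 0, 0, 0.176, 1, -0.04, 0.031, 0.006, 0, 1, -0.04, 0.031, 0.006, 0, 1, -0.04, 0.031, 0.006, 0, 1, -0.04, 0.031, 0.006, 0, 1, -0.04, 0.031, 0.006, 0], newtons=30)

```text
time: 1.6
position: [0.3365, 0.4115, 0.1921]
tool_rot: [0.683, 0.73, -0.0, -0.0]
ft_force: [1.3, 0.3, -0.5]
grip_width: 0.087
grip_force: 0.0
```

Request:
arm_command(deltas=[1, -0.04, 0.031, 0.006, 0, 1, -0.04, 0.031, 0.006, 0, 1, -0.04, 0.031, 0.006, 0, 1, -0.04, 0.031, 0.006, 0, 1, -0.04, 0.031, 0.006, 0, 1, 0, 0, 0, 0, 1, 0, 0, 0, 0])

```text
time: 2.48
position: [0.503, 0.2236, 0.1621]
tool_rot: [0.683, 0.73, -0.001, -0.001]
ft_force: [-0.6, 0.1, -0.5]
grip_width: 0.0868
grip_force: 0.0
```

```bash
cat >> h.py <<'E'
def toolR(q):
    from scipy.spatial.transform import Rotation
    return Rotation.from_quat(q).as_matrix()
E
python3 - <<'E'
from h import *
from rig import status, imaging
o=status.get_obs(); P=imaging.camera_params('wrist'); p,d=imaging.camera('wrist')
K,T=P['intrinsics'],P['camera_from_world']; np.savez('w1.npz',p=p,d=d,**P)
cv2.imwrite('pics/w1.png',p[:,:,::-1]); print(K,T,o['position'])
R=T[:3,:3];print('cam',-R.T@T[:3,3],'look',-R[2])
W=cloud(K,T,d); s=W[d>0]
q=s[(s[:,2]>0.036)&(s[:,2]<0.055)]; r=cv2.minAreaRect((q[:,:2]*1000).astype(np.float32)); print('rib',len(q),q.mean(0),r)
E
```

```text
[[319.55269352   0.         322.54474488]
 [  0.         319.55269352 201.87717389]
 [  0.           0.           1.        ]] [[ 0.99773661  0.06719406 -0.00257133 -0.51618093]
 [-0.06530149  0.95909374 -0.27545402 -0.16435295]
 [-0.01604272  0.27499848  0.96131081 -0.38670951]
 [ 0.          0.          0.          1.        ]] [0.50304597 0.22359438 0.16208856]
cam [0.49807625 0.2986587  0.32514908] look [ 0.01604272 -0.27499848 -0.96131081]
rib 2502 [0.60674906 0.2667841  0.04322787] ((486.4280700683594, 249.55368041992188), (523.7734985351562, 128.505859375), 1.409873127937317)
```

View pics/w1.png

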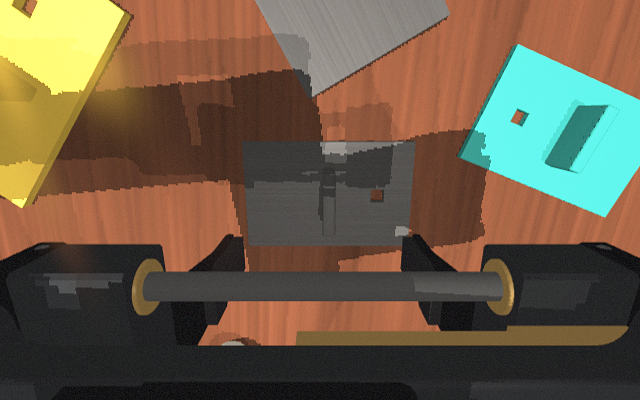

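The wrist view shows the plate at u 245–415, v 142–245, with its rib at u≈328 and its hole at (377,196). I'll measure the rib, edges and hole inside that window.

```bash
python3 - <<'E'
from h import *
D=np.load('w1.npz'); p,d,K,T=D['p'],D['d'],D['intrinsics'],D['camera_from_world']
W=cloud(K,T,d); m=np.zeros(d.shape,bool); m[140:240,300:350]=1
q=W[m&(W[...,2]>0.036)&(W[...,2]<0.055)]; print('rib',len(q),q.mean(0),np.ptp(q,0),cv2.minAreaRect((q[:,:2]*1000).astype(np.float32)))
hs=cv2.cvtColor(p,cv2.COLOR_RGB2HSV)
h=np.zeros(d.shape,np.uint8); h[186:206,366:388]=(hs[186:206,366:388,1]>80)
h=cv2.morphologyEx(h,cv2.MORPH_OPEN,np.ones((3,3)));y,x=np.nonzero(h);print('hole px',x.mean(),y.mean(),len(x),np.ptp(x),np.ptp(y),ray(K,T,[x.mean(),y.mean()],.006))
m=np.zeros(d.shape,np.uint8); m[130:250,230:425]=(hs[130:250,230:425,1]<60)
m=cv2.morphologyEx(m,cv2.MORPH_OPEN,np.ones((5,5)))
c=max(cv2.findContours(m,0,1)[0],key=cv2.contourArea)
print('plate',cv2.minAreaRect((ray(K,T,c[:,0],.008)[:,:2]*1000).astype(np.float32)))
E
```

```text
rib 847 [0.50805795 0.21743312 0.04436359] [0.01508689 0.05976291 0.00881935] ((508.4250793457031, 215.75350952148438), (11.977176666259766, 59.79051971435547), 3.8372044563293457)
hole px 376.0 194.5 110 10 9 [[0.55789009 0.21900608 0.006     ]]
plate ((511.4870910644531, 215.45033264160156), (176.2689208984375, 110.24095153808594), 3.9174444675445557)
```

Request:
arm_command(deltas=[1, -0.0082, 0.0049, 0.03, 0, 1, 0, 0, 0.03, 0, 1, 0, 0, 0.03, 0, 1, 0, 0, 0.03, 0, 1, 0, 0, 0.016, 0, 1, 0, 0, 0.0106, 0, 1, 0, 0, 0, 0, -1, 0, 0, 0, 0, -1, 0, 0, 0, 0, -1, 0, 0, 0, 0, -1, 0, 0, 0, 0, -1, 0, 0, 0, 0], newtons=30)

```text
time: 4.03
position: [0.5093, 0.2158, 0.016]
tool_rot: [0.683, 0.73, 0.0, 0.0]
ft_force: [0.2, -0.3, -0.1]
grip_width: 0.045
grip_force: 0.0
```

Request:
arm_command(deltas=[-1, 0, 0, 0, 0, -1, 0, 0, 0, 0, -1, 0, 0, 0, 0, -1, 0, 0, 0, 0, -1, 0, 0, 0, 0, -1, 0, 0, 0, 0], newtons=40)

```text
time: 4.78
position: [0.5092, 0.2158, 0.0159]
tool_rot: [0.683, 0.73, -0.0, -0.0]
ft_force: [0.7, 0.5, -0.1]
grip_width: 0.0117
grip_force: 40.0
```

Request:
arm_command(deltas=[-1, 0, 0, -0.01, 0, -1, 0, 0, -0.02, 0, -1, 0, 0, -0.03, 0, -1, 0, 0, -0.04, 0, -1, 0, 0, -0.04, 0, -1, 0, 0, 0, 0, -1, 0, 0, 0, 0])

```text
time: 5.65
position: [0.5079, 0.2155, 0.1549]
tool_rot: [0.683, 0.73, -0.001, -0.001]
ft_force: [-0.3, 0.3, -5.4]
grip_width: 0.0117
grip_force: 40.0
```

```bash
python3 - <<'E'
from h import *
from rig import status
o=status.get_obs();print(o['ft_force'],o['moment'],o['position'],o['tool_rot'])
D=np.load('top.npz');print('top pin',ray(D['intrinsics'],D['camera_from_world'],[445.5,176.1],.099))
D=np.load('scene.npz');g=cv2.cvtColor(D['p'],cv2.COLOR_RGB2GRAY);print(g[278:298,220:242])
W=cloud(D['intrinsics'],D['camera_from_world'],D['d']);m=np.zeros(g.shape,bool);m[275:300,218:244]=1
m&=(W[...,2]>.092);print(np.argwhere(m)[:,::-1].tolist(),W[m].mean(0))
print(proj(D['intrinsics'],D['camera_from_world'],[[.5325,-.2196,.099]]))
E
```

```text
[-0.28311755  0.3174422  -5.40448895] [-0.05979903  0.12992063 -0.01615417] [0.50788316 0.21553053 0.15491753] [ 0.68301017  0.73040757 -0.00113959 -0.00077038]
top pin [[ 0.53243958 -0.21977548  0.099     ]]
[[146 144 143 145 147 147 144 143 143 142 192 243 254 255 248 209 164 147
  142 142 142 134]
 [146 143 147 146 146 147 144 139 130 144 230 251 245 212 167 146 141 138
  140 139 141 142]
 [147 145 144 146 144 143 139 123 116 146 192 193 159 134 128 135 138 139
  141 143 141 142]
 [145 144 140 137 141 143 121 122 133 141 139 130 109  93  94 120 137 144
  144 143 142 142]
 [160 155 146 141 184 191 146 139 140 127 104  88  79  79  79 105 131 140
  145 142 142 145]
 [246 244 240 219 227 224 173 157 161 140 109  96  83  78  75  93 126 140
  143 144 145 145]
 [255 255 254 242 185 148 140 216 236 233 210 183 146  99  77  82 115 136
  143 145 145 147]
 [255 248 205 154 119 102 161 248 254 254 248 242 232 163  90  79  92 121
  141 147 145 145]
 [212 161 120 100  86  91 181 251 254 254 235 234 250 222 120  79  80 103
  131 146 145 144]
 [144 120  90  79  74  94 192 245 251 244 193 188 248 
[... 566 characters left out ...]
 82  91 100
  113 133 128 120]
 [145 144 145 142 131  99  80  75  75  77  77  77  77  81  89 103 120 135
  129 123 102  94]
 [143 143 144 146 141 111  88  78  80  77  77  78  90 104 116 134 138 133
  107  93  97 114]
 [144 145 144 148 143 129  98  82  78  79  86  91 114 132 140 133 123 105
   97 110 119 131]
 [147 146 146 145 145 140 114  87  79  89 109 115 130 130 123 108 100 110
  116 128 139 156]]
[[228, 284], [227, 285], [228, 285], [229, 285], [230, 285], [226, 286], [227, 286], [228, 286], [229, 286], [230, 286], [227, 287], [228, 287], [229, 287], [230, 287], [227, 288], [228, 288], [229, 288], [233, 293], [223, 299]] [ 0.57382747 -0.22724371  0.19360543]
[[228.68767156 284.87835179]]
```

Request:
arm_command(deltas=[-1, 0, 0, 0, 0.118, -1, 0, 0, 0, 0.1185, -1, -0.03, 0.0048, 0, 0, -1, -0.0475, 0.0048, 0, 0, -1, -0.0475, 0.0048, 0, 0, -1, -0.0475, 0.0048, 0, 0, -1, -0.0475, 0.0048, 0, 0, -1, -0.0475, 0.0048, 0, 0, -1, -0.0475, 0.0048, 0, 0, -1, -0.0475, 0.0048, 0, 0, -1, -0.0425, 0.0048, 0, 0, -1, -0.02, 0.0052, 0, 0])

```text
time: 7.15
position: [0.484, -0.2128, 0.1539]
tool_rot: [0.765, 0.644, -0.001, -0.002]
ft_force: [1.4, 0.8, -4.6]
grip_width: 0.0117
grip_force: 40.0
```

Request:
arm_command(deltas=[-1, 0, 0, 0, 0, -1, 0, 0, 0, 0, -1, 0, 0, 0, 0])

```text
time: 7.52
position: [0.4848, -0.2094, 0.1556]
tool_rot: [0.764, 0.645, -0.0, -0.001]
ft_force: [0.2, 0.3, -5.6]
grip_width: 0.012
grip_force: 40.0
```

```bash
cat > st.py <<'E'
from h import *
from rig import status
def st(tgt=None):
    o=status.get_obs(); R=toolR(o['tool_rot']); p=o['position']; yy=R[:,1]
    print('t',o['time'],'pos',p.round(4),'yaw_y',np.degrees(np.arctan2(yy[1],yy[0])).round(2),'zax',R[:,2].round(4))
    print('F',o['ft_force'].round(2),'Mtool',(R.T@o['moment']).round(3),'hole',(p+.05*yy+R[:,2]*.016).round(4))
    return o,R
if __name__=='__main__': st()
E
python3 st.py; python3 - <<'E'
from h import *
from rig import imaging
P=imaging.camera_params('top');p,d=imaging.camera('top');np.savez('t2.npz',p=p,d=d,**P)
P2=imaging.camera_params('scene');p2,d2=imaging.camera('scene')
a=cv2.resize(p[130:270,370:510],None,fx=4,fy=4,interpolation=2); b=cv2.resize(p2[200:340,150:290],None,fx=4,fy=4,interpolation=2)
cv2.imwrite('pics/t2.png',cv2.resize(np.hstack([a,b]),(800,400))[:,:,::-1])
E
```

```text
t 7.525 pos [ 0.4848 -0.2094  0.1556] yaw_y -9.62 zax [-0.0014  0.0014 -1.    ]
F [ 0.23  0.3  -5.61] Mtool [ 0.066 -0.077 -0.029] hole [ 0.5341 -0.2177  0.1395]
```

View pics/t2.png

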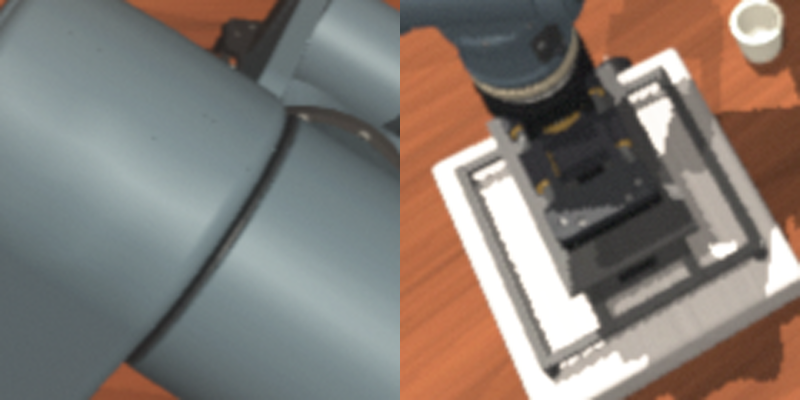

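The top view is now blocked by the arm. The scene crop shows the plate level over the grate, with the hole visible at about (233,294) in the full image, so the same camera gives me the hole relative to the pin.

```bash
python3 - <<'E'
from h import *
from rig import imaging
P=imaging.camera_params('scene');p,d=imaging.camera('scene');K,T=P['intrinsics'],P['camera_from_world']
np.savez('s2.npz',p=p,d=d,**P)
g=cv2.cvtColor(p,cv2.COLOR_RGB2GRAY);print(g[284:304,222:246])
import st;st.st()
for z in(.1475,.1395): print(proj(K,T,[[.5341,-.2177,z]]))
print('pin by scene',ray(K,T,[[228.5,285.7]],.099))
E
```

```text
[[ 58  58  55  60  59  59  60  60  59  57  58  60  57  59  58  61  60  65
   77  78  77  78  74  70]
 [ 62  57  57  59  59  58  59  58  58  56  58  59  58  58  60  66  70  74
   80  80  73  69  65  59]
 [ 56  61  56  58  62  62  57  56  59  58  58  59  63  65  67  74  78  78
   75  70  62  59  59  60]
 [ 59  58  59  58  60  60  62  60  58  60  58  63  69  77  78  74  76  68
   63  59  60  62  58  62]
 [ 56  57  57  56  61  60  61  60  61  64  68  76  79  80  77  71  64  61
   57  58  61  61  59  59]
 [ 58  59  58  57  61  57  61  62  67  75  79  78  76  73  68  59  51  54
   56  60  61  56  60  58]
 [ 59  60  56  59  60  65  66  70  76  79  76  73  67  62  52  42  37  42
   54  58  57  59  57  57]
 [ 59  57  61  60  63  73  78  77  78  72  69  59  53  45  33  27  28  42
   53  58  58  58  61  72]
 [ 59  60  64  68  74  78  76  75  68  59  55  42  36  29  24  28  36  45
   53  55  59  71  86 101]
 [ 66  66  74  76  75  72  68  57  52  46  37  31  30  29  35  38  45  52
   56  64  74  96 115 122]
 [ 75  79  77  76  70  61  56  45  37  29  30  27  31  40  48  54  55  58
   74  90 100 11
[... 495 characters left out ...]
179 180 178 166 133]
 [ 60  57  59  57  61  59  63  72  86 101 117 126 140 136 143 163 173 174
  174 176 169 158 133 101]
 [ 58  58  58  61  62  71  86 100 117 123 129 142 163 159 167 176 175 171
  163 154 131 103  86  81]
 [ 59  61  60  71  88 101 118 125 129 131 144 167 174 176 175 176 164 151
  125 104  90  82  80  80]
 [ 61  70  78  96 117 125 129 144 150 150 166 179 178 178 166 157 130 100
   87  81  80  80  82  77]]
t 7.675 pos [ 0.4853 -0.2102  0.156 ] yaw_y -9.63 zax [-2.e-04  3.e-04 -1.e+00]
F [ 0.6  -0.49 -4.72] Mtool [ 0.025 -0.109  0.011] hole [ 0.5346 -0.2185  0.14  ]
[[225.68881547 277.50581592]]
[[226.38442685 278.76568132]]
pin by scene [[ 0.53387336 -0.22105684  0.099     ]]
```

That dark stripe isn't the hole: it sits under the gripper body, and the projected hole position is hidden. The two pin estimates are (0.532,-0.220) from the top camera and (0.534,-0.221) from the scene camera, so I'll aim at (0.533,-0.2205) and descend to just above the tip.

Request:
arm_command(deltas=[-1, -0.0021, -0.0011, 0.005, 0, -1, 0, 0, 0.01, 0, -1, 0, 0, 0.01, 0, -1, 0, 0, 0.007, 0, -1, 0, 0, 0.003, 0, -1, 0, 0, 0, 0, -1, 0, 0, 0, 0])

```text
time: 8.55
position: [0.4841, -0.2133, 0.1212]
tool_rot: [0.764, 0.645, 0.0, 0.0]
ft_force: [0.7, 0.1, -4.9]
grip_width: 0.0119
grip_force: 40.0
```

```bash
python3 st.py; python3 - <<'E'
from h import *
from rig import imaging
P=imaging.camera_params('wrist');p,d=imaging.camera('wrist');np.savez('w2.npz',p=p,d=d,**P)
cv2.imwrite('pics/w2.png',p[:,:,::-1])
E
```

```text
t 8.55 pos [ 0.4841 -0.2133  0.1212] yaw_y -9.71 zax [ 5.e-04 -4.e-04 -1.e+00]
F [ 0.7   0.15 -4.95] Mtool [ 0.025 -0.105 -0.041] hole [ 0.5334 -0.2217  0.1052]
```

View pics/w2.png

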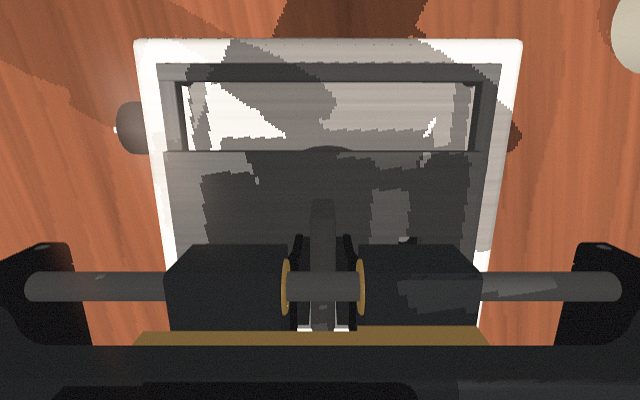

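The wrist view shows the plate level and square to the grate, with its far edge at v≈152 parallel to the grate bar. Only a corner of the hole shows, at (407,239). Next I'll check the plate's plane from depth, then probe down.

```bash
python3 - <<'E'
from h import *
D=np.load('w2.npz'); p,d,K,T=D['p'],D['d'],D['intrinsics'],D['camera_from_world']
W=cloud(K,T,d); m=np.zeros(d.shape,bool); m[158:235,185:300]=1;m[158:225,345:460]=1
q=W[m&(abs(W[...,2]-.113)<.012)]; A=np.c_[q[:,:2]-[.484,-.213],np.ones(len(q))]; c=np.linalg.lstsq(A,q[:,2],rcond=None)[0]; print('slope,z',c)
# plate far edge and side edges: top-surface pts
q=W[100:240,150:500][abs(W[100:240,150:500,2]-.113)<.006]
a=np.radians(-9.71); u=np.array([np.cos(a),np.sin(a)]); v=np.array([-u[1],u[0]])
r=q[:,:2]-[.4841,-.2133]; print(np.percentile(r@u,[.2,99.8]),np.percentile(r@v,[1,99.8]))
print(cv2.cvtColor(p,cv2.COLOR_RGB2GRAY)[230:248,394:420])
E
```

```text
slope,z [1.06978769e-04 8.66086453e-04 1.14048648e-01]
[-0.08506769  0.08434254] [0.0046599  0.05445386]
[[ 80  83  84  78  77  87  84  81  80  79  84  78  52  56  57  57  59  59
   60  58  61  61  55  60  58  52]
 [ 83  83  83  85  83  85  85  84  83  82  85  85  60  57  56  58  55  57
   50  61  56  58  56  59  54  59]
 [ 82  86  83  83  81  83  85  81  87  82  81  86  54  59  54  58  59  56
   60  54  58  57  60  58  57  58]
 [ 82  81  82  83  83  81  79  82  80  77  79  86  54  54  55  58  55  53
   57  59  60  57  55  56  59  61]
 [ 80  79  82  82  81  84  81  78  83  82  84  83  72  59  59  56  51  55
   54  55  55  57  59  59  55  58]
 [ 82  79  81  79  79  79  79  77  79  78  79  76  80  55  53  59  59  59
   58  58  60  56  53  59  52  57]
 [ 79  77  81  77  83  87  86  90  90  90  90  93  87  75  82  60  49  48
   47  54  50  49  46  53  53  51]
 [ 78  77  80  75  76 111 112 117 115 114 118 119 121 117 125  63  21  29
   25  25  31  26  25  44  50  52]
 [ 77  77  81  79  80 125 127 124 125 123 126 126 130 130 103  43  27  28
   24  13  29  26  26  39  50  50]
 [ 77  77  81 
[... 267 characters left out ...]
25  31  24
   29  30  31  21  24  53  52  47]
 [ 82  81  82  74  41  24  30  65  49  48  28  18  16  31  28  26  29  23
   25  27  30  26  30  52  48  51]
 [ 74  71  73  75  42  25  20  20  25  28  30  26  28  32  27  29  24  22
   23  22  25  29  29  48  46  46]
 [ 47  44  47  51  40  34  33  31  26  30  33  34  33  35  30  37  24  32
   31  36  31  32  32  43  43  42]
 [ 36  33  32  32  32  32  40  33  32  38  40  33  37  28  35  34  35  30
   39  35  31  36  39  38  29  38]
 [ 37  33  38  37  35  40  33  36  36  36  34  32  35  36  32  40  33  36
   36  36  36  39  32  30  32  32]
 [ 34  28  31  32  32  33  35  35  35  34  34  35  36  37  34  35  34  37
   29  40  36  34  32  37  33  36]]
```

Request:
arm_command(deltas=[-1, 0, 0, 0.003, 0, -1, 0, 0, 0.001, 0, -1, 0, 0, 0, 0, -1, 0, 0, 0, 0])

```text
time: 9.1
position: [0.4839, -0.2131, 0.117]
tool_rot: [0.764, 0.645, 0.0, 0.0]
ft_force: [-0.9, -0.6, -5.3]
grip_width: 0.0117
grip_force: 40.0
```

```bash
python3 st.py
```

```text
t 9.1 pos [ 0.4839 -0.2131  0.117 ] yaw_y -9.71 zax [ 1.e-04 -0.e+00 -1.e+00]
F [-0.87 -0.64 -5.32] Mtool [ 0.006 -0.075 -0.026] hole [ 0.5332 -0.2216  0.101 ]
```

Request:
arm_command(deltas=[-1, 0, 0, 0.0005, 0, -1, 0, 0, 0.0005, 0, -1, 0, 0, 0.0005, 0, -1, 0, 0, 0, 0])

```text
time: 9.6
position: [0.4838, -0.2131, 0.1154]
tool_rot: [0.764, 0.645, -0.0, -0.0]
ft_force: [-0.5, -0.7, -5.4]
grip_width: 0.0116
grip_force: 40.0
```

Request:
arm_command(deltas=[-1, 0, 0, 0.0005, 0, -1, 0, 0, 0, 0])

```text
time: 9.85
position: [0.4838, -0.2131, 0.1149]
tool_rot: [0.764, 0.645, -0.0, -0.0]
ft_force: [0.0, 0.2, -4.9]
grip_width: 0.0116
grip_force: 40.0
```

Request:
arm_command(deltas=[-1, 0, 0, 0.0005, 0, -1, 0, 0, 0, 0])

```text
time: 10.1
position: [0.4839, -0.2131, 0.1145]
tool_rot: [0.764, 0.645, 0.0, 0.0]
ft_force: [-0.4, 0.0, -4.0]
grip_width: 0.0115
grip_force: 40.0
```

Request:
arm_command(deltas=[-1, 0, 0, 0.0004, 0, -1, 0, 0, 0, 0])

```text
time: 10.35
position: [0.4839, -0.2129, 0.114]
tool_rot: [0.764, 0.645, 0.0, -0.0]
ft_force: [0.1, -0.5, -4.8]
grip_width: 0.0113
grip_force: 40.0
```

```bash
python3 st.py
```

```text
t 10.35 pos [ 0.4839 -0.2129  0.114 ] yaw_y -9.71 zax [-0.e+00  3.e-04 -1.e+00]
F [ 0.07 -0.5  -4.81] Mtool [-0.048  0.025  0.03 ] hole [ 0.5331 -0.2214  0.098 ]
```

Request:
arm_command(deltas=[-1, 0, 0, 0.0005, 0, -1, 0, 0, 0, 0])

```text
time: 10.6
position: [0.4838, -0.2129, 0.1135]
tool_rot: [0.764, 0.645, 0.0, -0.0]
ft_force: [0.2, 1.0, -5.0]
grip_width: 0.0116
grip_force: 40.0
```

Request:
arm_command(deltas=[-1, 0, 0, 0.0005, 0, -1, 0, 0, 0, 0])

```text
time: 10.85
position: [0.4838, -0.213, 0.113]
tool_rot: [0.764, 0.645, 0.0, -0.0]
ft_force: [0.8, 1.8, -3.7]
grip_width: 0.0116
grip_force: 40.0
```

```bash
python3 st.py
```

```text
t 10.85 pos [ 0.4838 -0.213   0.113 ] yaw_y -9.71 zax [-2.e-04  2.e-04 -1.e+00]
F [ 0.78  1.77 -3.75] Mtool [-0.021  0.141 -0.009] hole [ 0.5331 -0.2214  0.097 ]
```

Touching lightly at tip height, with a sideways push of about +1.8 N in y. The pin's edge is on the hole's +y side, which agrees with the camera estimate, so I'll shift +y about 1 mm.

Request:
arm_command(deltas=[-1, 0.0005, 0, 0, 0, -1, 0.0005, 0.0002, 0, 0, -1, 0, 0, 0, 0, -1, 0, 0, 0, 0])

```text
time: 11.35
position: [0.4842, -0.2123, 0.1131]
tool_rot: [0.764, 0.645, -0.0, 0.0]
ft_force: [0.1, 0.3, -5.4]
grip_width: 0.0119
grip_force: 40.0
```

```bash
python3 st.py
```

```text
t 11.35 pos [ 0.4842 -0.2123  0.1131] yaw_y -9.71 zax [ 0.e+00 -2.e-04 -1.e+00]
F [ 0.07  0.32 -5.38] Mtool [ 0.024 -0.138 -0.032] hole [ 0.5335 -0.2207  0.0971]
```

Request:
arm_command(deltas=[-1, 0, 0, 0.0005, 0, -1, 0, 0, 0.0005, 0, -1, 0, 0, 0, 0])

```text
time: 11.72
position: [0.4842, -0.2121, 0.112]
tool_rot: [0.764, 0.645, -0.0, -0.0]
ft_force: [-0.2, -0.6, -5.5]
grip_width: 0.0116
grip_force: 40.0
```

Request:
arm_command(deltas=[-1, 0, 0, 0.0005, 0, -1, 0, 0, 0.0005, 0, -1, 0, 0, 0, 0])

```text
time: 12.1
position: [0.4842, -0.2121, 0.111]
tool_rot: [0.764, 0.645, -0.0, -0.0]
ft_force: [-0.1, 0.1, -5.1]
grip_width: 0.0119
grip_force: 40.0
```

```bash
python3 st.py
```

```text
t 12.1 pos [ 0.4842 -0.2121  0.111 ] yaw_y -9.71 zax [-1.e-04  0.e+00 -1.e+00]
F [-0.08  0.12 -5.12] Mtool [ 0.056 -0.11   0.009] hole [ 0.5335 -0.2206  0.095 ]
```

Request:
arm_command(deltas=[-1, 0, 0, 0.001, 0, -1, 0, 0, 0.001, 0, -1, 0, 0, 0.001, 0, -1, 0, 0, 0, 0])

```text
time: 12.6
position: [0.4842, -0.2121, 0.1079]
tool_rot: [0.764, 0.645, -0.0, -0.0]
ft_force: [0.5, 0.1, -4.4]
grip_width: 0.0117
grip_force: 40.0
```

Request:
arm_command(deltas=[-1, 0, 0, 0.001, 0, -1, 0, 0, 0.001, 0, -1, 0, 0, 0.001, 0, -1, 0, 0, 0, 0])

```text
time: 13.1
position: [0.4841, -0.2121, 0.105]
tool_rot: [0.764, 0.645, -0.0, -0.0]
ft_force: [0.8, 0.0, -5.2]
grip_width: 0.0115
grip_force: 40.0
```

Request:
arm_command(deltas=[-1, 0, 0, 0.001, 0, -1, 0, 0, 0.001, 0, -1, 0, 0, 0.0005, 0, -1, 0, 0, 0, 0])

```text
time: 13.6
position: [0.4842, -0.2122, 0.1025]
tool_rot: [0.764, 0.645, -0.0, -0.0]
ft_force: [-0.7, 0.3, -5.2]
grip_width: 0.0116
grip_force: 40.0
```

```bash
python3 st.py
```

```text
t 13.6 pos [ 0.4842 -0.2122  0.1025] yaw_y -9.71 zax [-1.e-04  0.e+00 -1.e+00]
F [-0.72  0.32 -5.23] Mtool [ 0.034 -0.063  0.05 ] hole [ 0.5335 -0.2206  0.0865]
```

Request:
arm_command(deltas=[-1, 0, 0, 0.0005, 0, -1, 0, 0, 0.0005, 0, -1, 0, 0, 0, 0])

```text
time: 13.98
position: [0.4842, -0.2122, 0.1015]
tool_rot: [0.764, 0.645, -0.0, -0.0]
ft_force: [-0.4, -0.3, -5.1]
grip_width: 0.0117
grip_force: 40.0
```

Request:
arm_command(deltas=[-1, 0, 0, 0.0004, 0, -1, 0, 0, 0, 0])

```text
time: 14.22
position: [0.4842, -0.2122, 0.1011]
tool_rot: [0.764, 0.645, -0.0, -0.0]
ft_force: [0.3, 0.6, -4.9]
grip_width: 0.0115
grip_force: 40.0
```

Request:
arm_command(deltas=[-1, 0, 0, 0.0003, 0, -1, 0, 0, 0, 0])

```text
time: 14.48
position: [0.4843, -0.2122, 0.1009]
tool_rot: [0.764, 0.645, 0.0, 0.0]
ft_force: [0.1, 0.0, -4.0]
grip_width: 0.012
grip_force: 40.0
```

```bash
python3 st.py
```

```text
t 14.475 pos [ 0.4843 -0.2122  0.1009] yaw_y -9.71 zax [ 1.e-04 -1.e-04 -1.e+00]
F [ 0.08  0.03 -3.95] Mtool [ 0.098 -0.056 -0.018] hole [ 0.5336 -0.2206  0.0849]
```

Request:
arm_command(deltas=[-1, 0, 0, 0.0004, 0, -1, 0, 0, 0, 0])

```text
time: 14.72
position: [0.4842, -0.2122, 0.1009]
tool_rot: [0.764, 0.645, 0.0, 0.0]
ft_force: [-1.0, -0.6, 1.1]
grip_width: 0.0118
grip_force: 40.0
```

Request:
arm_command(deltas=[-1, 0, 0, 0.0003, 0, -1, 0, 0, 0, 0])

```text
time: 14.98
position: [0.4843, -0.2122, 0.1009]
tool_rot: [0.764, 0.645, 0.0, 0.0]
ft_force: [-2.3, 1.5, 5.1]
grip_width: 0.0117
grip_force: 40.0
```

Flat on the bars: z stopped at 0.1009, so the underside is at bar height. I'll ease off the press and open only partway, since the pin stands beside the finger's path. Then I'll retreat.

Request:
arm_command(deltas=[-1, 0, 0, -0.0004, 0, -1, 0, 0, 0, 0, -0.4, 0, 0, 0, 0, -0.4, 0, 0, 0, 0, -0.4, 0, 0, 0, 0, -0.4, 0, 0, 0, 0, -0.4, 0, 0, 0, 0])

```text
time: 15.85
position: [0.4842, -0.2122, 0.1005]
tool_rot: [0.764, 0.645, -0.0, 0.0]
ft_force: [0.2, -0.1, -0.7]
grip_width: 0.0262
grip_force: 0.0
```

```bash
python3 st.py
```

```text
t 15.85 pos [ 0.4842 -0.2122  0.1005] yaw_y -9.71 zax [ 0. -0. -1.]
F [ 0.17 -0.07 -0.67] Mtool [ 0.077 -0.076 -0.007] hole [ 0.5335 -0.2206  0.0845]
```

Released. I'll go straight up, then shift +y so the cameras can see the plate.

Request:
arm_command(deltas=[-0.4, 0, 0, -0.01, 0, -0.4, 0, 0, -0.02, 0, -0.4, 0, 0, -0.03, 0, -0.4, 0, 0, -0.03, 0, -0.4, 0, 0, -0.02, 0, -0.4, 0.04, 0, 0, 0, -0.4, 0.05, 0, 0, 0, -0.4, 0.05, 0, 0, 0, -0.4, 0.05, 0, 0, 0, -0.4, 0.05, 0, 0, 0, -0.4, 0.04, 0, 0, 0, -0.4, 0, 0, 0, 0])

```text
time: 17.35
position: [0.5315, 0.0663, 0.2113]
tool_rot: [0.763, 0.646, 0.001, 0.0]
ft_force: [-1.2, 0.2, 0.1]
grip_width: 0.026
grip_force: 0.0
```

```bash
python3 st.py; python3 - <<'E'
from h import *
from rig import imaging
P=imaging.camera_params('top');p,d=imaging.camera('top');K,T=P['intrinsics'],P['camera_from_world']
W=cloud(K,T,d); m=np.zeros(d.shape,bool); m[145:255,395:490]=1
m&=abs(W[...,2]-.093)<.006; hs=cv2.cvtColor(p,cv2.COLOR_RGB2HSV)
m=cv2.morphologyEx(m.astype(np.uint8),cv2.MORPH_OPEN,np.ones((11,11)))
c=max(cv2.findContours(m,0,1)[0],key=cv2.contourArea)
print('plate',cv2.minAreaRect((ray(K,T,c[:,0],.093)[:,:2]*1000).astype(np.float32)))
q=W[cv2.erode(m,np.ones((5,5)))>0]; q=q[q[:,2]<.1]; A=np.c_[q[:,:2]-q[:,:2].mean(0),np.ones(len(q))];print('plane',np.linalg.lstsq(A,q[:,2],rcond=None)[0],len(q))
cv2.imwrite('pics/t3.png',cv2.resize(p[60:270,330:510,::-1],None,fx=2.8,fy=2.8,interpolation=2))
E
```

```text
t 17.35 pos [0.5315 0.0663 0.2113] yaw_y -9.46 zax [ 1.1e-03  3.0e-04 -1.0e+00]
F [-1.19  0.15  0.06] Mtool [ 0.038 -0.169 -0.023] hole [0.5809 0.0581 0.1953]
plate ((446.48065185546875, -204.690185546875), (111.06057739257812, 93.8787841796875), 80.8196029663086)
plane [-4.48754530e-05 -2.03810809e-04  9.34448436e-02] 1232
```

View pics/t3.png

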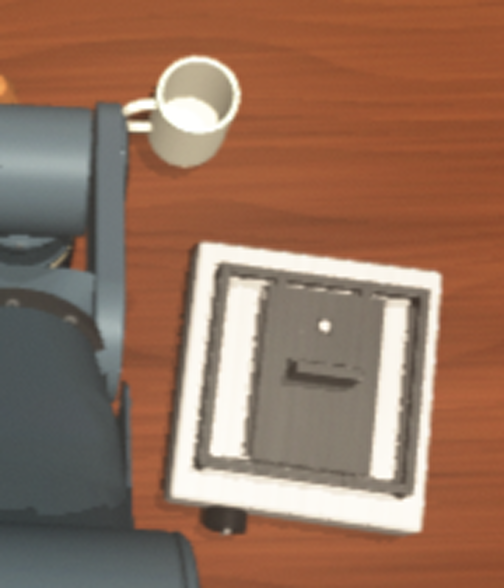

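The picture shows the pin tip through the hole at crop (324,326). The plate is flat (z 0.093, slope under 0.001) and parallel to the bars over the burner, and the mug has not moved. The arm is clear of everything, so I'll hand in.

```bash
python3 -c "
from rig import order; print(order.hand_in())"
```

```text
the job is handed in; nothing more can be done
None
```

The simmer plate is on the hob grate, flat and square along the bars with the pin through its hole, released after only light contact (wrist force about 5 N at most) and handed in at about 17 s; the result was not reported back.

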